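# Open the punch case

## Robot

A 6-joint arm with a two-finger parallel gripper is mounted at the origin on the work surface. World frame = base frame: x ahead of the robot, y to its left, z up, the work surface at z = 0. Lengths are in m, angles in rad, forces in N, time in s.
With the tool pointing down it reaches from about 0.25 to 0.775 m from the base axis. Payload 4 kg.
Tool frame: the origin (TCP) lies at the centre of the arm's flange, where the gripper is bolted on; the fingertips stand 199 mm ahead of it and the grasp point (between the pads) lies 180 mm ahead of it (robot.tcp_to_tips is the z of the fingertips in the tool frame, in m); z points along the fingers, y is the line along which they close (so a half turn about z gives the same grasp; the last joint's range is limited). The gripper opens to 94 mm and grips with 3 to 60 N. Pads are 16 mm wide; open, the fingers measure 119 mm over their backs; the gripper's body (75 mm by 177 mm) begins 78 mm behind the grasp point.
Start: joints at [1.225, 0.087, 1.371, -0, 1.684, -0.103], TCP at [0.132, 0.534, 0.405] pointing down, gripper open.
Joint ranges: [-3.1, 3.1], [-0.76, 2.03], [0.27, 2.55], [-1.08, 4.22], [0.17, 2.65], [-2.57, 2.57]. Speed limits (rad/s): [2.79, 2.79, 3.14, 3.14, 3.14, 3.14].

## Interface

Orientations are given as [roll, pitch, yaw] about the fixed x, y, z axes, in that order (R = Rz(yaw) Ry(pitch) Rx(roll)).
In Python, from bench import robot gives the robot as it stands.
- The arm moves only by the tool play_rows, never from a script. Its arguments are lists of equal length, an entry for each row: "translation": the shift along the tool's x, y, z scaled (see below), a list of three; "twist": the turn, a rotation vector about the tool's x, y, z scaled (see below), a list of three; "gripper": the opening, from -1 (shut) to 1 (fully open). A call has 1 to 8 rows; each row shifts and turns the commanded pose from where the row before left it, along the tool's axes as they then stand; what a row does not reach is not made up. The controller multiplies each number of a shift by 0.04 m and each number of a turn by 0.1 rad. A row lasts 1/10 s, in which the tool goes at most 50 mm and 8.59 degrees, less where a joint would pass 70% of its speed; a pose out of reach is approached as far as the arm can. A call with a number of a shift or a turn outside -1 to 1 is refused whole. A call with a gripper value outside its range is refused whole. The fingers move at their own pace and stop on an object; the grip force is fixed at half the most. Time passes only in rows, so rows that do not move let the fingers close. It gives the time, the measured TCP pose, the force, the opening and the grip force at its end, in the units of the state.
- robot.get_obs(): the state, without advancing time (a new reading comes with each control period).
- robot.snapshot(name): name is "scene" or "side" or "wrist"; returns the picture (480x640x3 uint8, red, green, blue); there is no depth.
- robot.camera_model(name): a dict with "camera_matrix" (3x3 intrinsics, pixels), "k1" (the pictures are not rectified: a ray, as slopes to the right and down, at radius r is drawn at 1 + k1 r^2 times it, then the intrinsics apply), "rvec" (rotation vector, rad) and "tvec" (3), from world to camera coordinates, as OpenCV has them. Camera axes: x right, y down, z forward; pixel columns grow to the right and rows downward; lengths in m; the calibration is good to about 2 mm. A picture is of the moment at which its call begins: read the wrist's pose just before it. camera_model takes no time and is no camera call; for the wrist camera it gives the pose at the moment of the call.
- robot.close_job(): hands the job in; it is judged then, once.
Trained networks look in the newest picture that a camera, given by its name, has taken for a name from the list of things; names that differ only in an ending like _2 or _b are one class to them, and where a whole thing is asked for, a point or a joint stands for the part that bears it (a point fixed in the world has none). Each returns a list of dicts, best first, with "score" (0 to 1); they miss things now and then, are a little off and sometimes report something else, mostly with a low value. They report only what shows in the picture. A call takes as long as a camera call.
- robot.recognise(name, camera): "centre" ([x, y, z] in m, in world coordinates, good to about 4 mm: the middle of the surface that is visible of it).
- robot.spot_point(name, camera): "centre" ([x, y, z] in m, in world coordinates, good to about 4 mm: a listed point, or the origin of a listed thing).
The state is a dict: "time": time; "joint_positions": joint angles; "qvel": joint speeds; "joint_torque": joint torques, N m; "tool_pos": TCP position; "ee_rot": TCP orientation; "wrist_force": force on the tool from outside, world axes, zero at the start; "wrist_torque": the same for the moment, N m; "width": finger opening in m; "finger_force": force on a finger pad.
Only numpy, scipy, OpenCV 4.12 (cv2) and the standard library are available. Lean on these libraries where they do the work, as an engineer would, in place of code of your own. Each camera call takes 0.05 s, during which the arm holds its last target. There are 200 camera calls.

## Task

Open the grey steel punch case so that a doming punch can be chosen: press its release tab down until the catch lets go and the spring lifts the lid, take the finger off the tab, then push the lid over until it stays fully open on its stop. Nothing is grasped for this: do not shove or lift the case, and leave the other things on the bench where they are.

Things in the scene. Friction and masses are not known exactly. Their poses are not given: they have to be found in the camera images.
- case: grey steel case of doming punches standing loose on the bench, 140 deep (x), 210 wide (y), 74 high with the lid shut (body 52, lid 22), 3.6 kg: more than about 15 N sideways slides it. Origin: centre of its underside; x from its front (tab side) to its back (hinge side), y to its left as the robot sees it, z up. Its front is turned to the robot, up to 0.45 rad off
- lid (a joint): angle of the lid (rad): 0 shut and latched, 0.6 where the spring leaves it standing after release, 1.85 fully open on its stop (16 deg past upright). The spring acts only up to 0.6; from there it is pushed up against its weight (0.3 kg, under 2 N at its front edge), and beyond about 1.4 it falls open by itself. It stays shut until the tab is pressed
- hinge_line (a point): middle of the lid's hinge, on the case's upper back edge: 70 behind and 52 above the case's origin, axes as the case. The hinge axis is the case's y
- lid_edge (a point): middle of the lower front edge of the lid, 140 from the hinge line. The lid is an upturned tray, 140 by 210 by 22, of 2 mm sheet. The axes turn with the lid (x towards the hinge, z out of its top). With the lid at 0.6 rad this edge is 79 above the rim of the case and 25 behind its front face
- tab (a joint): angle of the release tab (rad): 0 at rest, grows as its plate is pressed down, stop at 0.30; the catch lets go at about 0.15. It springs back when let go
- tab_pad (a point): middle of the top of the tab's steel thumb plate, which sticks out level from the middle of the case's front, 38 above the bench. Plate: 44 wide (y), from 81 to 117 in front of the case's origin (this point: 100). A hook at its rear edge, 30 wide, rises to 63 above the bench, over a lug on the lid. It tilts about an axis 24 behind this point; pressed here it sinks 7 in all, 2 N at first, 5 N at the stop
- raising_hammer: loose: steel hammer with wooden handle, 200 long, lying; origin under its middle, head at +x. Leave alone
- mallet: loose: mallet with black handle and white nylon faces, 220 long, lying; origin under its middle, head at +x. Leave alone
- loose_punch: loose: steel doming punch standing on end beside the case (35 to 60 from its left wall), 25 across, 100 tall; origin under its middle. Leave alone
- doming_block: loose: 50 mm steel cube with round hollows, beside the case on its right; origin under its middle. Leave alone
- raised_bowl: loose: bright metal bowl, 110 across, 50 high; origin under its middle. Leave alone
- mushroom_stake: loose: steel mushroom-shaped stake standing on its foot, 64 across, 103 tall; origin under its middle. Leave alone
- compound_tin: loose: plain metal tin, 72 across, 55 high; origin under its middle. Leave alone
- file: loose: flat file with wooden handle, 260 long, lying; origin near its middle, blade to +x. Leave alone

How it is judged:
On the way, in this order (a step that is already met when the one before it is completed fails the run):
1. the release tab is pressed down (value of joint tab above 0.12 rad), for 0.05 s.
2. the lid has sprung up and the tab is let go (value of joint lid above 0.45 rad and value of joint tab below 0.05 rad), for 0.1 s.
At the end, for the whole second after the job is handed in: The lid lies at rest fully open on its stop (beyond 1.76 of 1.85 rad), the tab has sprung back (below 0.05 rad), the case stands flat within 30 mm of where it was, and every other thing is within 30 mm of where it was (value of joint lid above 1.76 rad and velocity of joint lid between -0.05 and 0.05 rad/s and value of joint tab below 0.05 rad and angle between case's own z axis and vertical below 0.04 rad and distance of each of raising_hammer, mallet, loose_punch, doming_block, raised_bowl, mushroom_stake, compound_tin, file, case from where it was at the start of the episode below 0.03 m); the robot touches nothing.
It fails at once if the case is shoved more than 30 mm, tipped or lifted (distance of case from where it was at the start of the episode above 0.03 m or angle between case's own z axis and vertical above 0.1 rad).
It fails at once if another thing on the bench is moved more than 30 mm, lifted or knocked over (distance of any of raising_hammer, mallet, loose_punch, doming_block, raised_bowl, mushroom_stake, compound_tin, file from where it was at the start of the episode above 0.03 m or angle between any of loose_punch, mushroom_stake, doming_block, raised_bowl, compound_tin's own z axis and vertical above 0.4 rad).
It also fails if it takes over 35 s, if anything falls off the work surface, if the arm or the gripper's body presses on something with over 40 N, if the wrist force passes 120 N, or if a joint passes its speed limit or range.

## Working session

There is one attempt and no reset: what is moved stays moved. The work goes in short steps, Python scripts to look and compute and a tool call to move; the robot and the scene stay as the last step left them, time stands still between calls to the robot, and variables do not carry over. Pictures are saved under pics/ and viewed, at most 10 in all, crops included, and the job is handed in when it is done.

Besides the shell and the picture viewer there is one more tool, called after "Request:" by a JSON object that holds its "op" and its "data", one argument or row to a line. play_rows: Moves the arm, as the interface text tells. Its arguments: {"type":"object","properties":{"translation":{"type":"array","items":{"type":"array","items":{"type":"number","minimum":-1,"maximum":1}}},"twist":{"type":"array","items":{"type":"array","items":{"type":"number","minimum":-1,"maximum":1}}},"gripper":{"type":"array","items":{"type":"number"}}},"required":["translation","twist","gripper"]}

```bash
mkdir -p pics; ls; python3 - <<'E'
from bench import robot
import cv2
o=robot.get_obs(); print(o)
for c in ("scene","side"):
    cv2.imwrite(f"pics/{c}0.png",robot.snapshot(c)[:,:,::-1])
    for n in ("tab_pad","hinge_line","lid_edge","case","loose_punch","doming_block","mushroom_stake"):
        print(c,n,[(d['centre'],d['score']) for d in robot.spot_point(n,c)[:2]])
print(robot.get_obs()['time'])
E
```

```text
pics
{'time': 0.0, 'joint_positions': array([ 1.22489666e+00,  8.79101531e-02,  1.37223356e+00,  3.25528051e-05,
        1.68361449e+00, -1.03062921e-01]), 'qvel': array([-0.00019264, -0.00033142, -0.00014418,  0.00113304,  0.000428  ,
       -0.00105836]), 'joint_torque': array([-5.49166198e-04, -3.40174735e+01, -3.02430189e+01,  7.18046282e-02,
        3.27989913e-02, -1.62470956e-04]), 'tool_pos': array([0.13218955, 0.53375197, 0.40353874]), 'ee_rot': array([-3.13944192e+00, -2.54975078e-04,  2.89875927e+00]), 'wrist_force': array([-0.07788582,  0.36964459,  0.33304039]), 'wrist_torque': array([-0.00629339, -0.09834988,  0.00281748]), 'finger_force': 0.0, 'width': 0.09391698140819583}
scene tab_pad [([0.4472, -0.0586, 0.034], 0.44)]
scene hinge_line [([0.6144, -0.0184, 0.0499], 0.87), ([0.4705, -0.0498, 0.0488], 0.65)]
scene lid_edge [([0.4727, -0.0498, 0.0507], 0.77), ([0.3111, 0.2382, -0.0012], 0.2)]
scene case [([0.5379, -0.0361, 0.0001], 0.56)]
scene loose_punch [([0.5139, 0.1288, -0.0008], 0.44)]
scene doming_block [([0.6036, -0.2012, 0.0067], 0.77)]
scene mushroom_stake [([0.495, 0.4306, -0.0041], 0.58)]
side tab_pad [([0.4437, -0.0562, 0.0358], 0.79), ([0.3183, 0.2385, -0.0009], 0.31)]
side hinge_line [([0.6112, -0.0217, 0.0515], 0.93)]
side lid_edge [([0.4771, -0.0493, 0.0497], 0.57)]
side case [([0.5418, -0.0327, 0.0031], 0.75)]
side loose_punch [([0.5124, 0.1279, 0.001], 0.65)]
side doming_block [([0.3876, -0.4601, 0.0013], 0.67)]
side mushroom_stake [([0.4957, 0.4295, -0.0059], 0.79)]
0.8
```

View pics/scene0.png

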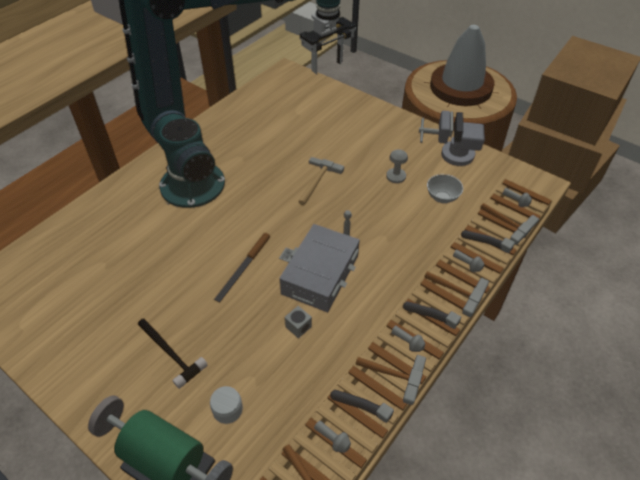

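View pics/side0.png

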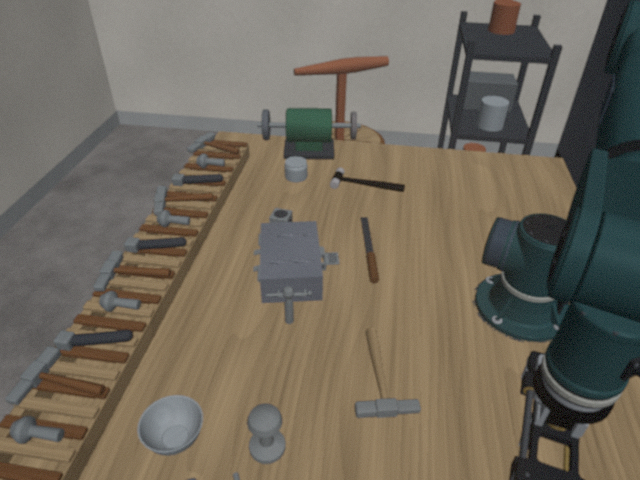

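Request:
{"op": "play_rows", "data": {
  "translation": [
    [-0.6,-0.78,0],
    [-0.55,-0.8,0],
    [-0.45,-0.9,0],
    [-0.4,-0.9,0],
    [-0.3,-0.95,0],
    [-0.26,-0.97,0],
    [-0.26,-0.97,0],
    [-0.26,-0.97,0]
  ],
  "twist": [
    [0,0,-0.915],
    [0,0,-0.915],
    [0,0,-0.915],
    [0,0,-0.915],
    [0,0,-0.915],
    [0,0,0],
    [0,0,0],
    [0,0,0]
  ],
  "gripper": [-1,-1,-1,-1,-1,-1,-1,-1]
}}

```text
time: 1.6
tool_pos: [0.2699, 0.2455, 0.4049]
ee_rot: [3.141, 0.001, -2.926]
wrist_force: [1.1, 0.1, 0.7]
width: 0.0335
finger_force: 0.0
```

```bash
cat > h.py <<'E'
from bench import robot
import numpy as np, cv2
from scipy.spatial.transform import Rotation as Ro
O=np.array([0.5435,-0.0355,0]); YAW=0.215
C=Ro.from_euler('z',YAW).as_matrix()
def pose():
    o=robot.get_obs(); R=Ro.from_euler('xyz',o['ee_rot']).as_matrix()
    return o,o['tool_pos'],R
def report(goal_case=None):
    """goal_case: wanted fingertip position in case coordinates"""
    o,p,R=pose(); tip=p+R@[0,0,.199]; c=C.T@(tip-O)
    print('t',round(o['time'],2),'tip case mm',(c*1000).round(1),'rot',o['ee_rot'].round(3),'tool z',(C.T@R[:,2]).round(3),'F',(C.T@o['wrist_force']).round(1),'w',round(o['width'],4))
    if goal_case is not None:
        print('units of 40mm, tool axes:',(R.T@(O+C@np.array(goal_case)-tip)/.04).round(2))
def proj(n,P):
    m=robot.camera_model(n); Pc=(cv2.Rodrigues(np.array(m['rvec']))[0]@np.atleast_2d(P).T).T+np.array(m['tvec']).ravel()
    s=Pc[:,:2]/Pc[:,2:]; s=s*(1+m['k1']*(s**2).sum(1,keepdims=True)); K=np.array(m['camera_matrix'])
    return s@K[:2,:2].T+K[:2,2]
E
python3 -c "
from h import *
report([-.107,0,.11])"
```

```text
t 1.6 tip case mm [-207.1  333.   205.9] rot [ 3.141e+00  1.000e-03 -2.926e+00] tool z [ 0.001  0.    -1.   ] F [ 1.1 -0.1  0.7] w 0.0335
units of 40mm, tool axes: [-2.5  -8.33  2.4 ]
```

Request:
{"op": "play_rows", "data": {
  "translation": [
    [-0.31,-1,0.1],
    [-0.31,-1,0.1],
    [-0.31,-1,0.1],
    [-0.31,-1,0.1],
    [-0.31,-1,0.2],
    [-0.31,-1,0.2],
    [-0.31,-1,0.3],
    [-0.31,-1,0.3]
  ],
  "twist": [
    [0,0,0],
    [0,0,0],
    [0,0,0],
    [0,0,0],
    [0,0,0],
    [0,0,0],
    [0,0,0],
    [0,0,0]
  ],
  "gripper": [-1,-1,-1,-1,-1,-1,-1,-1]
}}

```text
time: 2.4
tool_pos: [0.4354, -0.0462, 0.3487]
ee_rot: [-3.141, 0.001, -2.927]
wrist_force: [-0.0, 0.6, 0.2]
width: 0.0003
finger_force: 0.0
```

```bash
python3 - <<'E'
from h import *
report([-.107,0,.06])
im={}
for n in ("wrist","side","scene"):
    im[n]=robot.snapshot(n)[:,:,::-1].copy()
    for q in ("tab_pad","hinge_line","lid_edge"):
        r=robot.spot_point(q,n)[:1]
        for d in r: print(n,q,(C.T@(np.array(d['centre'])-O)*1000).round(1),d['score'])
def box(x0,x1,y,z0,z1):
    return [np.array([[x0,-y,z],[x1,-y,z],[x1,y,z],[x0,y,z],[x0,-y,z]]) for z in (z0,z1)]
L=box(-.07,.07,.105,0,.074)+box(-.117,-.081,.022,.038,.038)
for n in im:
    for l in L:
        cv2.polylines(im[n],[np.int32(proj(n,O+l@C.T)*8)],False,(0,0,255),1,cv2.LINE_AA,3)
s=cv2.resize(im['side'][180:330,220:380],None,fx=2.5,fy=2.5); t=cv2.resize(im['scene'][200:350,240:400],None,fx=2.5,fy=2.5)
cv2.imwrite('pics/ov.png',np.hstack([s,t])); cv2.imwrite('pics/wr.png',im['wrist'])
report()
E
```

```text
t 2.4 tip case mm [-107.7   12.5  149.7] rot [-3.141e+00  1.000e-03 -2.927e+00] tool z [ 0.001 -0.    -1.   ] F [0.1 0.6 0.2] w 0.0003
units of 40mm, tool axes: [-0.01 -0.31  2.24]
wrist tab_pad [-104.    -0.    37.5] 0.91
wrist hinge_line [70.9  2.2 55.1] 0.63
wrist lid_edge [-73.3  -1.   51.6] 0.69
side tab_pad [-99.7   0.2  40.6] 0.58
side hinge_line [71.3 -2.  51.3] 0.58
side lid_edge [-69.5  -2.2  49.9] 0.64
scene tab_pad [214.2 436.7   1.7] 0.74
scene hinge_line [71.3 -1.1 46.8] 0.73
scene lid_edge [-73.5   2.1  51.9] 0.84
t 3.0 tip case mm [-107.9   15.2  150.1] rot [-3.141e+00  1.000e-03 -2.925e+00] tool z [ 0.001 -0.    -1.   ] F [-0.5  0.9 -0.5] w 0.0003
```

View pics/ov.png

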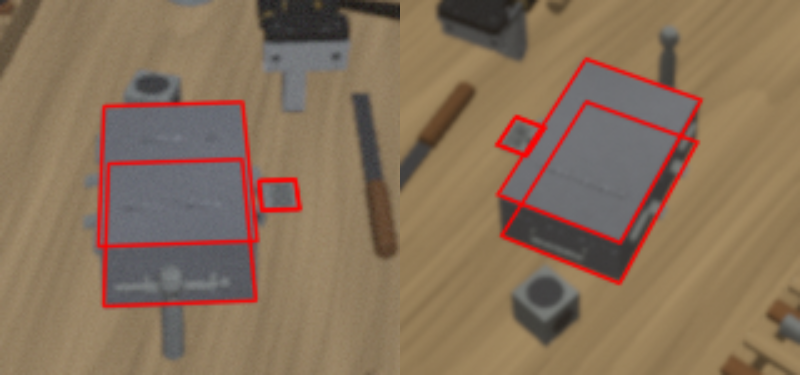

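View pics/wr.png

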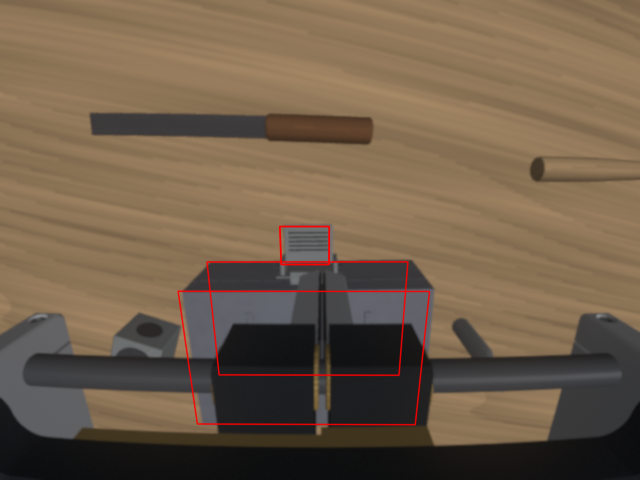

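Request:
{"op": "play_rows", "data": {
  "translation": [
    [0,-0.38,0.6],
    [0,0,0.8],
    [0,0,0.8],
    [0,0,0.3],
    [0,0,0],
    [0,0,0]
  ],
  "twist": [
    [0,0,0],
    [0,0,0],
    [0,0,0],
    [0,0,0],
    [0,0,0],
    [0,0,0]
  ],
  "gripper": [-1,-1,-1,-1,-1,-1]
}}

```text
time: 3.6
tool_pos: [0.4386, -0.0592, 0.2499]
ee_rot: [-3.141, 0.002, -2.926]
wrist_force: [0.7, 0.7, -0.6]
width: 0.0006
finger_force: 0.0
```

```bash
python3 -c "
from h import *
report([-.107,0,.032])"
```

```text
t 3.6 tip case mm [-107.2   -1.    50.9] rot [-3.141e+00  2.000e-03 -2.926e+00] tool z [ 0.002 -0.001 -1.   ] F [ 0.8  0.6 -0.6] w 0.0006
units of 40mm, tool axes: [-0.    0.02  0.47]
```

Request:
{"op": "play_rows", "data": {
  "translation": [
    [0,0,0.2],
    [0,0,0.13],
    [0,0,0.08],
    [0,0,0.06],
    [0,0,0],
    [0,0,0]
  ],
  "twist": [
    [0,0,0],
    [0,0,0],
    [0,0,0],
    [0,0,0],
    [0,0,0],
    [0,0,0]
  ],
  "gripper": [-1,-1,-1,-1,-1,-1]
}}

```text
time: 4.2
tool_pos: [0.4388, -0.0594, 0.2309]
ee_rot: [-3.141, 0.003, -2.927]
wrist_force: [1.3, 0.4, 5.6]
width: 0.0004
finger_force: 2.2
```

```bash
python3 -c "
from h import *
report([-.107,0,.032])
robot.snapshot('wrist')
for q in ('lid_edge','tab_pad'):
  print(q,[((C.T@(np.array(d['centre'])-O)*1000).round(1),d['score']) for d in robot.spot_point(q,'wrist')[:2]])"
```

```text
t 4.2 tip case mm [-106.8   -1.2   31.9] rot [-3.141e+00  3.000e-03 -2.927e+00] tool z [ 0.003 -0.001 -1.   ] F [1.3 0.1 5.6] w 0.0004
units of 40mm, tool axes: [ 0.    0.03 -0.  ]
lid_edge [(array([  21.1, -174.5,    0.9]), 0.23)]
tab_pad []
```

```bash
python3 -c "
from h import *
a=robot.snapshot('side')
print([((C.T@(np.array(d['centre'])-O)*1000).round(1),d['score']) for d in robot.spot_point('lid_edge','side')[:2]])
cv2.imwrite('pics/s2.png',cv2.resize(a[150:330,200:400,::-1],None,fx=2.5,fy=2.5))
report()"
```

```text
[(array([-44.4,  -0.2, 125.9]), 0.95), (array([-97.8,   1.4,  33.1]), 0.62)]
t 4.45 tip case mm [-106.8   -1.2   31.9] rot [-3.141e+00  3.000e-03 -2.927e+00] tool z [ 0.003 -0.001 -1.   ] F [1.5 0.1 4.7] w 0.0008
```

View pics/s2.png

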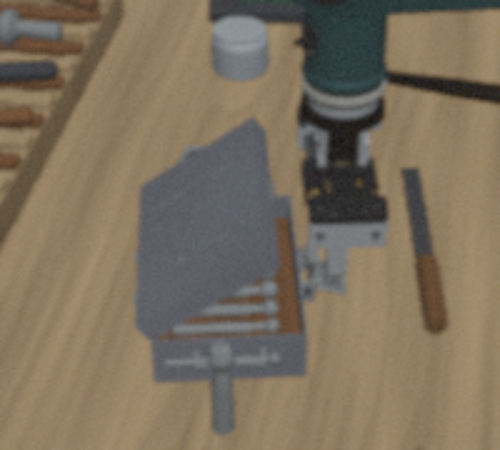

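Request:
{"op": "play_rows", "data": {
  "translation": [
    [0,0,-0.3],
    [0.3,0,-0.6],
    [0.5,0,-0.6],
    [0.5,0,0],
    [0.5,0,0],
    [0.5,0,0],
    [0.5,0,0],
    [0.5,0,0]
  ],
  "twist": [
    [0,0,0],
    [0,0,0],
    [0,0,0],
    [0,-1,0],
    [0,-1,0],
    [0,-1,0],
    [0,-1,0],
    [0,-1,0]
  ],
  "gripper": [-1,-1,-1,-1,-1,-1,-1,-1]
}}

```text
time: 5.25
tool_pos: [0.311, -0.0864, 0.27]
ee_rot: [-3.141, 0.503, -2.925]
wrist_force: [-0.3, 0.1, -0.1]
width: 0.0005
finger_force: 0.0
```

Request:
{"op": "play_rows", "data": {
  "translation": [
    [0.5,0,0],
    [0.5,0,0],
    [0,0,0],
    [0,0,0]
  ],
  "twist": [
    [0,-1,0],
    [0,-1,0],
    [0,0,0],
    [0,0,0]
  ],
  "gripper": [-1,-1,-1,-1]
}}

```text
time: 5.65
tool_pos: [0.2905, -0.0657, 0.2601]
ee_rot: [-3.129, 0.677, -2.946]
wrist_force: [0.1, -0.8, -0.2]
width: 0.0005
finger_force: 0.0
```

```bash
python3 -c "
from h import *
report([-.045,0,.085])
robot.snapshot('side')
for q in ('lid_edge','tab_pad'):
  print(q,[((C.T@(np.array(d['centre'])-O)*1000).round(1),d['score']) for d in robot.spot_point(q,'side')[:2]])"
```

```text
t 5.65 tip case mm [-129.    19.7  105. ] rot [-3.129  0.677 -2.946] tool z [ 0.626 -0.024 -0.779] F [-0.1 -0.8 -0.2] w 0.0005
units of 40mm, tool axes: [-1.33 -0.43  1.72]
lid_edge [(array([-45.4,   1.8, 130.5]), 0.89), (array([-246.2, -381.5,   -3.3]), 0.66)]
tab_pad [(array([-101.2,    0.9,   39.3]), 0.52)]
```

Request:
{"op": "play_rows", "data": {
  "translation": [
    [-0.33,-0.1,0.43],
    [-0.33,-0.11,0.43],
    [-0.33,-0.11,0.43],
    [-0.33,-0.11,0.43],
    [0,0,0]
  ],
  "twist": [
    [0,0,0],
    [0,0,0],
    [0,0,0],
    [0,0,0],
    [0,0,0]
  ],
  "gripper": [-1,-1,-1,-1,-1]
}}

```text
time: 6.3
tool_pos: [0.3788, -0.0672, 0.2393]
ee_rot: [-3.132, 0.676, -2.946]
wrist_force: [-0.7, -0.1, -0.8]
width: 0.0008
finger_force: 0.0
```

```bash
python3 -c "
from h import *
o,p,R=pose()
report([-.026,0,.095])
w=[(-26,95),(0,123),(45,149),(75,153),(90,151)]
for a,b in zip(w,w[1:]): print(b,(R.T@C@np.array([b[0]-a[0],0,b[1]-a[1]])/40).round(2))"
```

```text
t 6.3 tip case mm [-43.2  -0.   84. ] rot [-3.132  0.676 -2.946] tool z [ 0.625 -0.021 -0.78 ] F [-0.7  0.1 -0.8] w 0.0008
units of 40mm, tool axes: [-0.51  0.01  0.06]
(0, 123) [-0.94  0.01 -0.14]
(45, 149) [-1.28  0.02  0.2 ]
(75, 153) [-0.65  0.02  0.39]
(90, 151) [-0.26  0.01  0.27]
```

First contact and partial raise, then check the forces.

Request:
{"op": "play_rows", "data": {
  "translation": [
    [-0.26,0,0.03],
    [-0.26,0,0.03],
    [-0.31,0,-0.05],
    [-0.31,0,-0.05],
    [-0.31,0,-0.04],
    [0,0,0]
  ],
  "twist": [
    [0,0,0],
    [0,0,0],
    [0,0,0],
    [0,0,0],
    [0,0,0],
    [0,0,0]
  ],
  "gripper": [-1,-1,-1,-1,-1,-1]
}}

```text
time: 6.9
tool_pos: [0.4205, -0.0588, 0.2814]
ee_rot: [-3.127, 0.683, -2.945]
wrist_force: [-0.2, 0.1, 0.8]
width: 0.0001
finger_force: 0.3
```

```bash
python3 -c "
from h import *
report([0.045,0,.149])
robot.snapshot('side')
for q in ('lid_edge','tab_pad','hinge_line'):
  print(q,[((C.T@(np.array(d['centre'])-O)*1000).round(1),d['score']) for d in robot.spot_point(q,'side')[:1]])"
```

```text
t 6.9 tip case mm [  0.4  -1.7 127.1] rot [-3.127  0.683 -2.945] tool z [ 0.631 -0.026 -0.776] F [-0.2  0.2  0.8] w 0.0001
units of 40mm, tool axes: [-1.21  0.07  0.28]
lid_edge []
tab_pad [(array([-98. ,   2.1,  40.9]), 0.53)]
hinge_line [(array([71.6,  1.2, 49.9]), 0.72)]
```

Request:
{"op": "play_rows", "data": {
  "translation": [
    [-0.3,0.02,0.07],
    [-0.3,0.02,0.07],
    [-0.3,0.02,0.07],
    [-0.3,0,0.07],
    [-0.22,0,0.13],
    [-0.22,0,0.13],
    [-0.22,0,0.13],
    [0,0,0]
  ],
  "twist": [
    [0,0,0],
    [0,0,0],
    [0,0,0],
    [0,0,0],
    [0,0,0],
    [0,0,0],
    [0,0,0],
    [0,0,0]
  ],
  "gripper": [-1,-1,-1,-1,-1,-1,-1,-1]
}}

```text
time: 7.9
tool_pos: [0.4932, -0.042, 0.3047]
ee_rot: [-3.13, 0.679, -2.947]
wrist_force: [-0.8, 0.2, -0.8]
width: 0.0007
finger_force: 0.0
```

```bash
python3 -c "
from h import *
report([0.09,0,.151])
a=robot.snapshot('side')
for q in ('lid_edge','tab_pad','hinge_line'):
  print(q,[((C.T@(np.array(d['centre'])-O)*1000).round(1),d['score']) for d in robot.spot_point(q,'side')[:1]])
cv2.imwrite('pics/s3.png',cv2.resize(a[130:330,200:400,::-1],None,fx=2.5,fy=2.5))"
```

```text
t 7.9 tip case mm [ 74.4  -0.4 149.8] rot [-3.13   0.679 -2.947] tool z [ 0.628 -0.024 -0.778] F [-0.8  0.4 -0.8] w 0.0007
units of 40mm, tool axes: [-0.32  0.02  0.22]
lid_edge []
tab_pad [(array([-101.3,    2.3,   37.4]), 0.48)]
hinge_line [(array([70.4, -0.3, 50.4]), 0.91)]
```

View pics/s3.png

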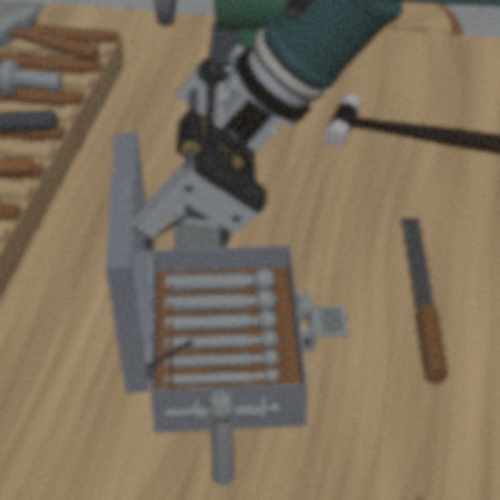

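Request:
{"op": "play_rows", "data": {
  "translation": [
    [-0.16,0,0.1],
    [-0.16,0,0.1],
    [0,0,0],
    [0.2,0,-0.7],
    [0.2,0,-1],
    [0.2,0,-1],
    [0,0,0],
    [0,0,0]
  ],
  "twist": [
    [0,0,0],
    [0,0,0],
    [0,0,0],
    [0,0,0],
    [0,0,0],
    [0,0,0],
    [0,0,0],
    [0,0,0]
  ],
  "gripper": [-1,-1,-1,-1,-1,-1,-1,-1]
}}

```text
time: 8.9
tool_pos: [0.4215, -0.0551, 0.3762]
ee_rot: [-3.129, 0.681, -2.947]
wrist_force: [-0.2, -0.1, -0.3]
width: 0.0007
finger_force: 0.0
```

```bash
python3 -c "
from h import *
report()
for n in ('side','scene'):
  a=robot.snapshot(n)
  for q in ('lid_edge','tab_pad','hinge_line'):
    print(n,q,[((C.T@(np.array(d['centre'])-O)*1000).round(1),d['score']) for d in robot.spot_point(q,n)[:1]])
  if n=='side':
    b=a[:,:,::-1].copy()
    for th in (1.5,1.85):
      l=np.array([[.07-.14*np.cos(th),y,.052+.14*np.sin(th)] for y in (-.105,.105)])
      cv2.polylines(b,[np.int32(proj(n,O+l@C.T)*8)],False,(0,0,255) if th>1.8 else (0,255,0),1,cv2.LINE_AA,3)
    cv2.imwrite('pics/s4.png',cv2.resize(b[130:330,200:400],None,fx=2.5,fy=2.5))"
```

```text
t 8.9 tip case mm [  1.8   1.8 221.6] rot [-3.129  0.681 -2.947] tool z [ 0.629 -0.026 -0.777] F [-0.2 -0.  -0.3] w 0.0007
side lid_edge [(array([110.8,   1.7, 185. ]), 0.67)]
side tab_pad [(array([-95.7,  -0.3,  40.1]), 0.46)]
side hinge_line [(array([67.2, -3.1, 51.1]), 0.96)]
scene lid_edge [(array([108.1,   4.4, 185.1]), 0.97)]
scene tab_pad [(array([-101.8,   -2.6,   36. ]), 0.74)]
scene hinge_line [(array([72.5,  2.5, 50.3]), 0.57)]
```

View pics/s4.png

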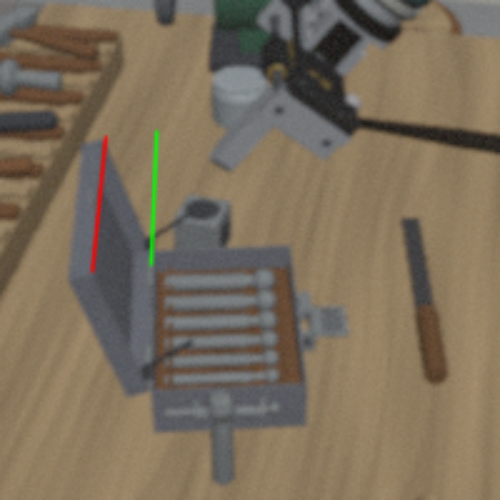

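The lid edge, found at (109, 185) mm in the case frame, matches the 1.85 rad stop. The red line drawn for that angle lies along the lid's front edge in the picture. The tab is back at 38 mm, the case has not moved, and the gripper touches nothing.

```bash
python3 -c "
from bench import robot
print(robot.close_job())"
```

```text
the job is handed in; nothing more can be done
None
```

The case is open and the job is handed in at about 9 s of the 35 s: the tab was pressed and let go, and the lid rests fully open on its stop. The last pictures showed the tab sprung back and the case where it was; no verdict was returned at hand-in.

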